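# Drop a stir bar from a hinged-bottom cup into the dish on the stirrer

### The arm

A 7-joint arm with a two-finger parallel gripper is mounted at the origin on the work surface. World frame = base frame: x ahead of the robot, y to its left, z up, the work surface at z = 0. Lengths are in m, angles in rad, forces in N, time in s.
With the tool pointing down it reaches from about 0.35 to 0.9 m from the base axis. Payload 8.1 kg.
Tool frame: the origin (TCP) lies between the finger pads; the fingertips stand r.tcp_to_tips ahead of it and the grasp point (between the pads) is the TCP (r.tcp_to_tips is the distance from the TCP to the fingertips, in m); z points along the fingers, y is the direction in which the jaws open and shut (so a half turn about z gives the same grasp; the last joint's range is limited). The gripper opens to 92 mm and grips with 3 to 60 N. Pads are 19 mm wide; open, the fingers measure 130 mm over their backs; the gripper's body (75 mm by 190 mm) begins 47 mm behind the grasp point.
Start: joints at [-1.418, 0.434, 0.025, 1.573, -0.012, 1.134, -0.075], TCP at [0.158, 0.605, 0.246] pointing down, gripper open.
Joint ranges: [-2.62, 2.62], [-0.44, 2.09], [-1.27, 1.32], [0.08, 2.57], [-1.32, 4.46], [0.12, 2], [-2.74, 2.74]. Speed limits (rad/s): [2.22, 2.22, 3.01, 3.01, 3.14, 3.14, 3.14].

### API

Orientations are given as a unit quaternion [x, y, z, w].
In Python, from bench import status, cams, r gives the robot as it stands. The module is installed in compiled form; this text tells all that it offers.
- The arm moves only by the tool drive_tool, never from a script. Its argument "targets" is a list of rows, each a list of 7 numbers: the turn, a rotation vector about the tool's x, y, z each as a share of 60 degrees, from -1 to 1, then the shift along the tool's x, y, z each as a share of 0.1 m, from -1 to 1, then the finger opening in mm, from 0 to 91.8. In form: [[rx, ry, rz, tx, ty, tz, gripper], ...]. A call has 1 to 5 rows; each row is the pose to reach, as a shift and turn from the pose measured when the call began, along the tool's axes at that moment; what a row does not reach only later rows make up. A row lasts 1/12 s, in which the tool goes at most 41.7 mm and 7.16 degrees, less where a joint would pass 70% of its speed; a pose out of reach is approached as far as the arm can. A call with a number of a shift or a turn outside -1 to 1 is refused whole. A call with a gripper value outside its range is refused whole. The fingers move at their own pace and stop on an object; the grip force is fixed at half the most. Time passes only in rows, so rows that repeat a pose let the fingers close. It gives the time, the measured TCP pose, the force and the opening at its end, in the units of the state.
- status.state(): the state, without advancing time (a new reading comes with each control period).
- cams.capture(name): name is "scene" or "top"; returns a dict with "image" (420x560x3 uint8, red, green, blue), "z_map" (420x560 float32, m along the optical axis (not along the pixel's ray), 0 where there is no reading), "fov_y" (degrees; the focal length in pixels is half the picture's height over the tangent of half this angle, whatever the lens; pixels are square), "cx", "cy" (the principal point, pixels), "R" (3x3) and "t" (3): a world point X has camera coordinates R X + t. Camera axes: x right, y down, z forward; pixel columns grow to the right and rows downward; lengths in m; the calibration is good to about 2 mm. A picture is of the moment at which its call begins.
- r.finish_job(): hands the job in, once; it reports no verdict.
The state is a dict: "time_s": time; "joints": joint angles; "joint_velocities": joint speeds; "joint_torque": joint torques, N m; "ee_pos": TCP position; "eef_rot": TCP orientation; "ft_force": force on the tool from outside, world axes, zero at the start; "wrist_torque": the same for the moment, N m; "gripper_width": finger opening in m.
Only numpy, scipy, OpenCV 4.12 (cv2) and the standard library are available. Lean on these libraries where they do the work, as an engineer would, in place of code of your own. Each camera call takes 0.05 s, during which the arm holds its last target.

### The job

Carry the loaded drop cup upright to the white dish that stands on the magnetic stirrer, and lower it into the dish's mouth so that the rim presses up the release tab, the bottom swings open and the stir bar falls into the dish. Then stand the empty cup upright on the bench again, anywhere free, with its bottom shut, and leave the dish in its place on the stirrer.

Things in the scene. Friction and masses are not known exactly. Their poses are not given: they have to be found in the camera images.
- cup_grip (a point): Drop cup: loose upright grey square plastic tube 44x44 mm, 100 tall (3 mm lips at +x and -x), 0.16 kg, bar inside. Point: on its axis, 70 mm above its underside, where to grip the plain walls at +y and -y. z up; x towards the flat dark steel tab at its foot: 24 wide, 24 to 75 mm from the axis, underside 4 mm up. Rest of foot within 36 mm of the axis. A lower cup without tab is not wanted
- bottom (a joint): Angle (rad) of the cup's sprung bottom plate, one piece with the tab: 0 shut, 1.2 open. Hinge along cup y, 24 mm from the axis, 8 mm up. Pushing the tab up (1-3 N) swings the plate down; it shuts itself. Cup centred in the dish: the tab meets the rim 4 mm below rim level; 20 mm lower it is at about 0.6 and the bar rolls out, 36 mm lower at about 0.9
- bar_mid (a point): Centre of the stir bar: loose white rod with round ends, 27 mm long, 9 mm thick, 12 g; x is its long axis. It starts lying on the cup's bottom plate, inside the cup
- dish_rim (a point): Centre of the mouth, at rim height, of the target: loose white round straight-sided plastic dish, 106 mm outside, 100 inside, 70 tall, floor 4 thick, 0.3 kg. It stands on the black plate of a low grey stirrer (190x170 mm, 45 tall), rim 115 mm above the bench. An equal dish standing on the bench itself is not wanted

How it is judged:
By the outcome, as a careful person would: the job done as asked, in the order asked, and still so for the second after the job is handed in, with the robot touching nothing.
It also fails if it takes over 64 s, if anything falls off the work surface, if the arm or the gripper's body presses on something with over 40 N, if the wrist force passes 120 N, or if a joint passes its speed limit or range.

## Working session

There is one attempt and no reset: what is moved stays moved. The work goes in short steps, Python scripts to look and compute and a tool call to move; the robot and the scene stay as the last step left them, time stands still between calls to the robot, and variables do not carry over. Pictures are saved under pics/ and viewed, and the job is handed in when it is done.

Besides the shell and the picture viewer there is one more tool, called after "Emit:" by a JSON object that holds its "method" and its "body". drive_tool: Moves the arm, as the interface text tells. Shift numbers are shares of 0.1 m and turn numbers shares of 60 degrees, none past 1 either way. Its arguments: {"type":"object","properties":{"targets":{"type":"array"}},"required":["targets"]}

```bash
mkdir -p pics
python3 - <<'E'
from bench import status,cams,r
import cv2,numpy as np
s=status.state()
print(s, r.tcp_to_tips)
for n in ("scene","top"):
    c=cams.capture(n); cv2.imwrite(f"pics/{n}0.png",c["image"][:,:,::-1]); print(n,c["fov_y"],c["cx"],c["cy"],c["R"],c["t"])
    np.savez(f"{n}0.npz",**c)
E
```

```text
{'time_s': 0.0, 'joints': array([-1.4175655 ,  0.4352122 ,  0.02499158,  1.57415824, -0.01162631,
        1.13400767, -0.07510497]), 'joint_velocities': array([ 0.00074825,  0.00035615,  0.00165173,  0.00041191, -0.00039048,
       -0.00065015,  0.00089156]), 'joint_torque': array([-3.96645055e-05, -6.67850804e+01,  9.85117704e-01, -3.14462471e+01,
       -6.05774671e-02,  4.26743086e-02,  1.85640206e-04]), 'ee_pos': array([0.15808284, 0.60414151, 0.24492822]), 'eef_rot': array([ 1.27618130e-01,  9.91823039e-01, -8.19113172e-04, -3.88491455e-05]), 'ft_force': array([ 0.48235107, -1.23312483, -0.72047898]), 'wrist_torque': array([-0.00792946, -0.0135077 , -0.01821863]), 'gripper_width': 0.0915726341712085} 0.019
scene 55.6639930048849 282.7316668889034 212.86731303804655 [[-0.24019585  0.97062922 -0.01359697]
 [ 0.76960329  0.181875   -0.61207211]
 [-0.59162212 -0.15748145 -0.79068506]] [ 0.14950514 -0.35741541  1.16784717]
top 56.54837513985541 279.84760100915696 209.85359910062215 [[-0.0201007  -0.99978954  0.00410364]
 [-0.99299794  0.01948592 -0.11651344]
 [ 0.11640896 -0.0064169  -0.99318064]] [0.02384329 0.57720255 0.76906688]
```

View pics/scene0.png

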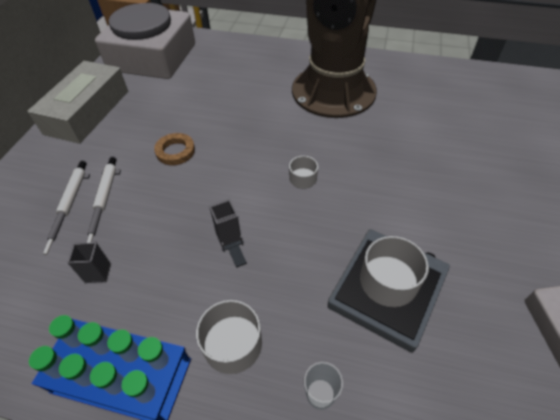

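View pics/top0.png

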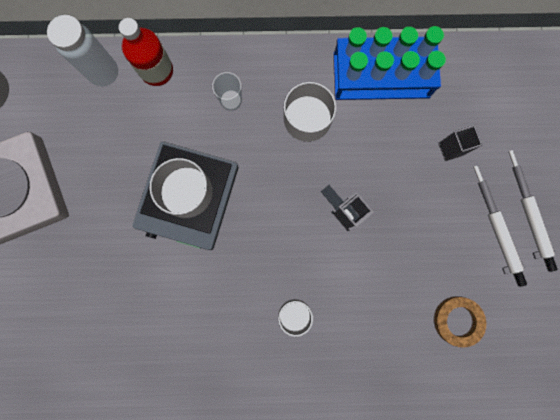

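The top view shows the wanted cup with its top at about (355,208) and its tab toward (332,193). The lower cup without a tab is at (463,143). The target dish is on the stirrer at about (180,188), and the other dish is on the bench at (310,110). Next I'll measure these.

```bash
cat > h.py <<'E'
import numpy as np,cv2
def cloud(c):
    f=c["image"].shape[0]/2/np.tan(np.radians(float(c["fov_y"]))/2)
    z=c["z_map"]; v,u=np.mgrid[:z.shape[0],:z.shape[1]]
    P=np.stack([(u-c["cx"])/f*z,(v-c["cy"])/f*z,z],-1)
    W=(P-c["t"])@c["R"]
    W[z==0]=np.nan
    return W
def circ(p):
    A=np.c_[2*p,np.ones(len(p))];s=np.linalg.lstsq(A,(p**2).sum(1),rcond=None)[0]
    return s[:2],np.sqrt(s[2]+s[0]**2+s[1]**2)
E
python3 - <<'E'
from h import *
for n in ("top","scene"):
    c=dict(np.load(n+"0.npz")); W=cloud(c); 
    Z=W[...,2]
    print(n)
    tm={'top':[(355,208),(180,188)],'scene':[(225,222),(395,268)]}[n]
    u,v=tm[1]
    for zr in ((.108,.122),):
        m=np.zeros(Z.shape,bool); m[v-60:v+60,u-60:u+60]=1
        m&=(Z>zr[0])&(Z<zr[1]); p=W[m]; print('rim',len(p),circ(p[:,:2]),np.nanmax(p[:,2]),p.mean(0))
    u,v=tm[0]
    m=np.zeros(Z.shape,bool); m[v-45:v+60,u-45:u+45]=1
    t=m&(Z>.093)&(Z<.11); p=W[t]; print('cup top',len(p),p[:,2].max(),p.mean(0),cv2.minAreaRect((p[:,:2]*1000).astype(np.float32)))
    print(W[v,u])
    t=m&(Z>.003)&(Z<.02); p=W[t]; print('low',len(p),p.mean(0),cv2.minAreaRect((p[:,:2]*1000).astype(np.float32)))
    k=30
    im=c["image"][max(0,v-60):v+60,u-60:u+60][:,:,::-1]
    cv2.imwrite(f"pics/crop_{n}.png",cv2.resize(im,(600,600),interpolation=cv2.INTER_CUBIC))
E
```

```text
top
rim 411 (array([0.61696927, 0.20149449]), np.float64(0.05116316322400628)) 0.11951219725661419 [0.6188248  0.20444434 0.11467595]
cup top 253 0.10511910775131868 [ 0.56830533 -0.13018532  0.10038084] ((568.971435546875, -129.93887329101562), (49.7283821105957, 44.76782989501953), 38.44266128540039)
[ 0.57997704 -0.14513164  0.02008308]
low 1116 [ 0.57225157 -0.12940859  0.0059359 ] ((568.623291015625, -147.611083984375), (192.01246643066406, 224.16842651367188), 88.47388458251953)
scene
rim 545 (array([0.61667218, 0.19938134]), np.float64(0.05124042515029531)) 0.11761389300778136 [0.61705533 0.20044164 0.11320614]
cup top 260 0.10268228739001262 [ 0.56858748 -0.13234588  0.09906854] ((568.0266723632812, -132.43704223632812), (52.48851776123047, 44.14872741699219), 38.11521530151367)
[ 0.58620607 -0.12304271  0.08764902]
low 504 [ 0.58387159 -0.12002782  0.00756388] ((533.2862548828125, -151.4191131591797), (288.25927734375, 196.98765563964844), 20.207839965820312)
```

View pics/crop_top.png

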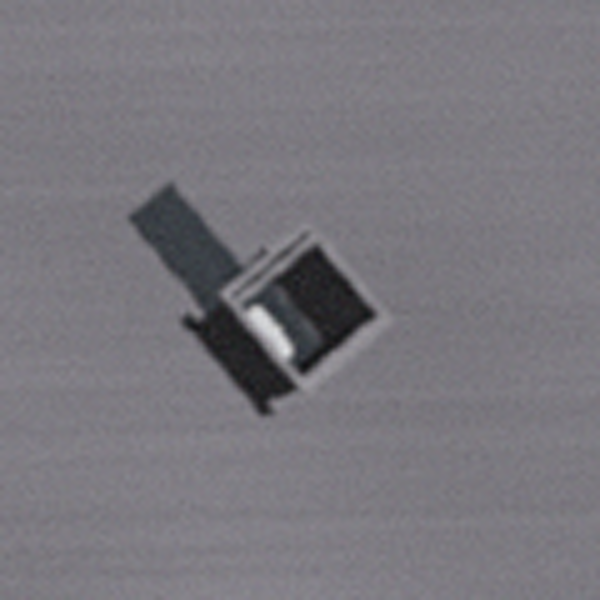

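View pics/crop_scene.png

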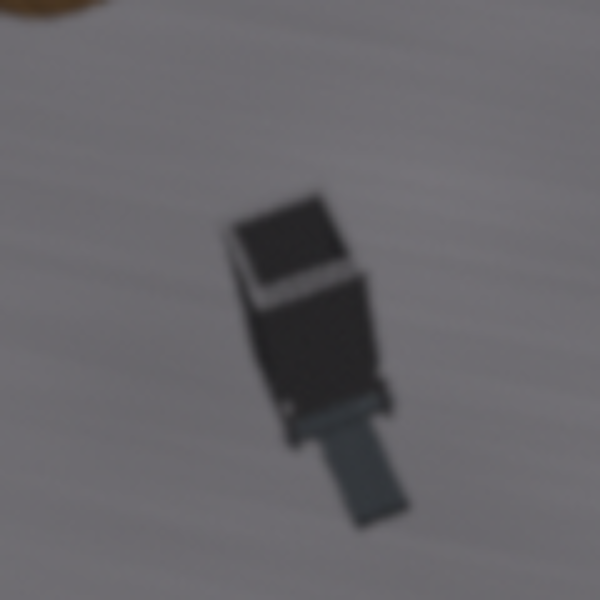

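```bash
cat >> h.py <<'E'
from scipy.spatial.transform import Rotation as Ro
def go(pos,yaw=None):
    """yaw = world angle (deg) of tool y; tool pointing straight down"""
    from bench import status
    s=status.state(); R=Ro.from_quat(s["eef_rot"]); M=R.as_matrix()
    ya=np.degrees(np.arctan2(M[1,1],M[0,1]))
    y=np.radians(ya if yaw is None else yaw)
    Y=np.array([np.cos(y),np.sin(y),0]);Zt=np.array([0,0,-1.]);X=np.cross(Y,Zt)
    T=Ro.from_matrix(np.c_[X,Y,Zt])
    rv=np.degrees((R.inv()*T).as_rotvec())/60
    sh=M.T@(np.array(pos)-s["ee_pos"])/.1
    print("t",round(s["time_s"],2),"pos",s["ee_pos"].round(4),"yaw",ya.round(1),"w",round(s["gripper_width"]*1000,1),"F",s["ft_force"].round(1),"q",s["joints"].round(2))
    print("turn",rv.round(3),"shift",sh.round(3))
E
python3 -c "
from h import *
go([.5685,-.131,.2],-51.7)"
```

```text
t 0.1 pos [0.1581 0.6042 0.245 ] yaw 75.3 w 91.7 F [ 0.1 -0.3  0.2] q [-1.42  0.44  0.02  1.57 -0.01  1.13 -0.08]
turn [-1.000e-03  2.000e-03  2.117e+00] shift [-5.831 -6.074  0.46 ]
```

Emit:
{"method": "drive_tool", "body": {"targets": [[0, 0, 0.12, -0.25, -0.25, 0, 91.8], [0, 0, 0.24, -0.5, -0.5, 0, 91.8], [0, 0, 0.36, -0.75, -0.75, 0, 91.8], [0, 0, 0.48, -1, -1, 0, 91.8], [0, 0, 0.5, -1, -1, 0, 91.8]]}}

```text
time_s: 0.52
ee_pos: [0.2342, 0.4758, 0.2451]
eef_rot: [0.387, 0.922, -0.002, 0.002]
ft_force: [0.2, -0.6, -0.4]
gripper_width: 0.0918
```

```bash
python3 -c "
from h import *
go([.5685,-.131,.2],-51.7)"
```

```text
t 0.52 pos [0.2342 0.4758 0.2451] yaw 44.5 w 91.8 F [ 0.2 -0.6 -0.4] q [-1.35  0.28  0.17  1.81 -0.05  1.06 -0.39]
turn [0.002 0.005 1.603] shift [-6.67  -1.864  0.485]
```

Emit:
{"method": "drive_tool", "body": {"targets": [[0, 0, 0.12, -0.35, -0.1, 0, 91.8], [0, 0, 0.24, -0.7, -0.2, 0, 91.8], [0, 0, 0.36, -1, -0.3, 0, 91.8], [0, 0, 0.45, -1, -0.4, 0, 91.8]]}}

```text
time_s: 0.85
ee_pos: [0.2798, 0.3712, 0.2456]
eef_rot: [0.597, 0.802, -0.002, 0.003]
ft_force: [-0.6, -0.0, -0.0]
gripper_width: 0.0917
```

```bash
python3 -c "
from h import *
go([.5685,-.131,.2],-51.7)"
```

```text
t 0.85 pos [0.2798 0.3712 0.2456] yaw 16.7 w 91.7 F [-0.6 -0.  -0. ] q [-1.29  0.17  0.29  1.96 -0.05  1.02 -0.69]
turn [0.005 0.006 1.14 ] shift [-5.636  1.323  0.498]
```

Emit:
{"method": "drive_tool", "body": {"targets": [[0, 0, 0.12, -0.35, 0.08, 0, 91.8], [0, 0, 0.24, -0.7, 0.16, 0, 91.8], [0, 0, 0.36, -1, 0.24, 0, 91.8], [0, 0, 0.45, -1, 0.24, 0, 91.8]]}}

```text
time_s: 1.18
ee_pos: [0.3342, 0.2768, 0.2464]
eef_rot: [0.772, 0.636, -0.002, 0.004]
ft_force: [-0.4, -0.4, -0.1]
gripper_width: 0.0917
```

```bash
python3 -c "
from h import *
go([.5685,-.131,.2],-51.7)"
```

```text
t 1.18 pos [0.3342 0.2768 0.2464] yaw -11.1 w 91.7 F [-0.4 -0.4 -0.1] q [-1.19  0.11  0.42  2.03 -0.04  1.01 -0.95]
turn [0.007 0.006 0.677] shift [-3.549  3.08   0.506]
```

Emit:
{"method": "drive_tool", "body": {"targets": [[0, 0, 0.12, -0.28, 0.25, 0, 91.8], [0, 0, 0.24, -0.55, 0.5, 0, 91.8], [0, 0, 0.36, -0.8, 0.7, 0, 91.8], [0, 0, 0.48, -1, 0.9, 0, 91.8], [0, 0, 0.5, -1, 0.9, 0, 91.8]]}}

```text
time_s: 1.6
ee_pos: [0.4058, 0.1565, 0.248]
eef_rot: [0.913, 0.408, 0.0, 0.005]
ft_force: [0.6, -0.2, -0.5]
gripper_width: 0.0918
```

```bash
python3 -c "
from h import *
go([.5685,-.131,.2],-51.7)"
```

```text
t 1.6 pos [0.4058 0.1565 0.248 ] yaw -41.9 w 91.8 F [ 0.6 -0.2 -0.5] q [-1.03  0.11  0.59  2.04 -0.06  1.01 -1.14]
turn [0.01  0.003 0.164] shift [-1.053  3.125  0.514]
```

Emit:
{"method": "drive_tool", "body": {"targets": [[0, 0, 0.08, -0.12, 0.35, 0, 91.8], [0.01, 0, 0.164, -0.22, 0.7, 0, 91.8], [0.01, 0, 0.164, -0.33, 1, 0, 91.8], [0.01, 0, 0.164, -0.33, 1, 0, 91.8]]}}

```text
time_s: 1.93
ee_pos: [0.4607, 0.0592, 0.2496]
eef_rot: [0.946, 0.324, -0.001, 0.002]
ft_force: [1.4, -0.4, 0.5]
gripper_width: 0.0919
```

```bash
python3 -c "
from h import *
go([.5685,-.131,.2],-51.7)"
```

```text
t 1.93 pos [0.4607 0.0592 0.2496] yaw -52.1 w 91.9 F [ 1.4 -0.4  0.5] q [-0.84  0.18  0.71  1.98 -0.13  1.03 -0.99]
turn [ 0.003  0.003 -0.007] shift [-0.315  2.162  0.504]
```

Emit:
{"method": "drive_tool", "body": {"targets": [[0, 0, 0, -0.05, 0.35, 0, 91.8], [0, 0, 0, -0.1, 0.7, 0, 91.8], [0, 0, 0, -0.15, 1, 0, 91.8], [0, 0, 0, -0.15, 1, 0, 91.8]]}}

```text
time_s: 2.27
ee_pos: [0.5122, -0.035, 0.2504]
eef_rot: [0.947, 0.322, -0.0, 0.004]
ft_force: [-0.2, -0.2, 0.4]
gripper_width: 0.0916
```

Emit:
{"method": "drive_tool", "body": {"targets": [[0, 0, 0, -0.05, 0.35, 0, 91.8], [0, 0, 0, -0.1, 0.7, 0, 91.8], [0, 0, 0, -0.15, 1, 0, 91.8], [0, 0, 0, -0.15, 1, 0, 91.8]]}}

```text
time_s: 2.6
ee_pos: [0.5626, -0.1296, 0.2513]
eef_rot: [0.948, 0.319, -0.0, 0.006]
ft_force: [-1.3, 0.1, 0.5]
gripper_width: 0.0913
```

```bash
python3 -c "
from h import *
go([.5685,-.131,.17],-51.7)"
```

```text
t 2.6 pos [ 0.5626 -0.1296  0.2513] yaw -52.8 w 91.3 F [-1.3  0.1  0.5] q [-0.4   0.41  0.75  1.73 -0.29  1.11 -0.49]
turn [ 0.011  0.005 -0.018] shift [0.043 0.038 0.814]
```

Emit:
{"method": "drive_tool", "body": {"targets": [[0.01, 0.005, -0.018, 0.043, 0.038, 0.25, 91.8], [0.01, 0.005, -0.018, 0.043, 0.038, 0.5, 91.8], [0.01, 0.005, -0.018, 0.043, 0.038, 0.8, 91.8], [0.01, 0.005, -0.018, 0.043, 0.038, 0.8, 91.8]]}}

```text
time_s: 2.93
ee_pos: [0.5655, -0.1297, 0.1663]
eef_rot: [0.945, 0.328, -0.003, -0.002]
ft_force: [-0.1, 0.4, -0.3]
gripper_width: 0.0915
```

Run:
```python
from h import *
go([.5685,-.131,.071],-51.7)
from bench import cams
for n in ("scene","top"):
    c=cams.capture(n); cv2.imwrite(f"pics/{n}1.png",c["image"][:,:,::-1])
```

```text
t 2.93 pos [ 0.5655 -0.1297  0.1663] yaw -51.7 w 91.5 F [-0.1  0.4 -0.3] q [-0.34  0.51  0.68  1.81 -0.38  0.96 -0.4 ]
turn [-0.005  0.005 -0.   ] shift [0.02  0.034 0.953]
```

View pics/scene1.png

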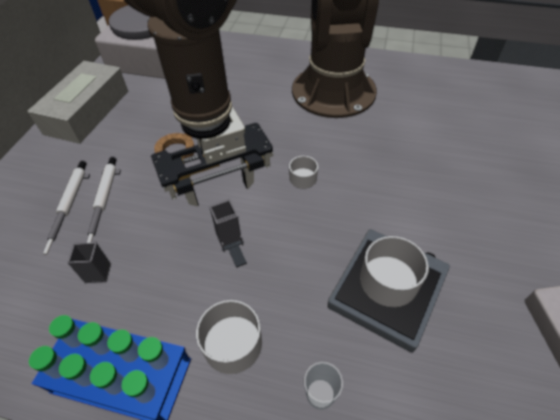

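The gripper straddles the cup, with the fingertips at (180,190) and (250,178) and the cup top at (225,208). Descending.

Emit:
{"method": "drive_tool", "body": {"targets": [[0, 0, 0, 0.02, 0.034, 0.2, 91.8], [0, 0, 0, 0.02, 0.034, 0.4, 91.8], [0, 0, 0, 0.02, 0.034, 0.6, 91.8], [0, 0, 0, 0.02, 0.034, 0.8, 91.8], [0, 0, 0, 0.02, 0.034, 0.85, 91.8]]}}

```text
time_s: 3.45
ee_pos: [0.5714, -0.1315, 0.0855]
eef_rot: [0.945, 0.328, -0.001, -0.0]
ft_force: [-0.2, 0.5, -0.2]
gripper_width: 0.0916
```

Run:
```python
from h import *
go([.5685,-.131,.071],-51.7)
```

```text
t 3.45 pos [ 0.5714 -0.1315  0.0855] yaw -51.7 w 91.6 F [-0.2  0.5 -0.2] q [-0.28  0.61  0.61  1.87 -0.47  0.81 -0.32]
turn [-0.002  0.002  0.001] shift [-0.019 -0.021  0.145]
```

Emit:
{"method": "drive_tool", "body": {"targets": [[0, 0, 0, -0.02, -0.02, 0.14, 91.8], [0, 0, 0, -0.02, -0.02, 0.14, 91.8], [0, 0, 0, -0.02, -0.02, 0.14, 91.8]]}}

```text
time_s: 3.7
ee_pos: [0.5692, -0.1311, 0.0729]
eef_rot: [0.945, 0.328, -0.001, -0.0]
ft_force: [0.1, 0.1, -0.0]
gripper_width: 0.0921
```

Run:
```python
from h import *
go([.5685,-.131,.071],-51.7)
from bench import cams
for n in ("scene","top"):
    c=cams.capture(n); cv2.imwrite(f"pics/{n}2.png",c["image"][:,:,::-1])
    u,v={'scene':(225,200),'top':(355,208)}[n]
    cv2.imwrite(f"pics/crop_{n}2.png",cv2.resize(c["image"][v-70:v+70,u-70:u+70,::-1],(560,560),interpolation=cv2.INTER_CUBIC))
```

```text
t 3.7 pos [ 0.5692 -0.1311  0.0729] yaw -51.6 w 92.1 F [ 0.1  0.1 -0. ] q [-0.27  0.63  0.59  1.89 -0.49  0.78 -0.31]
turn [-0.001  0.001  0.001] shift [-0.005 -0.005  0.019]
```

View pics/crop_scene2.png

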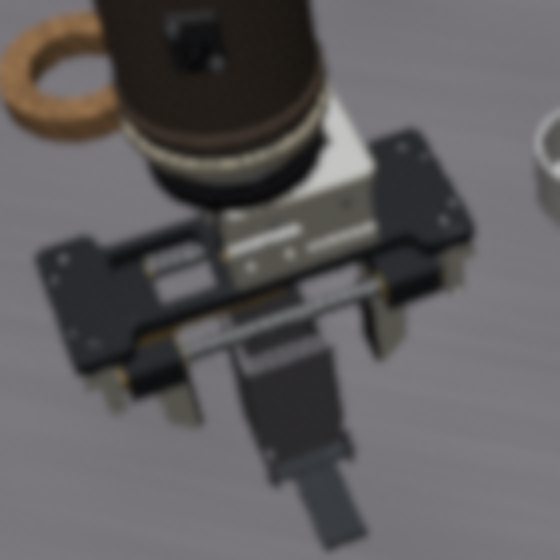

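View pics/crop_top2.png

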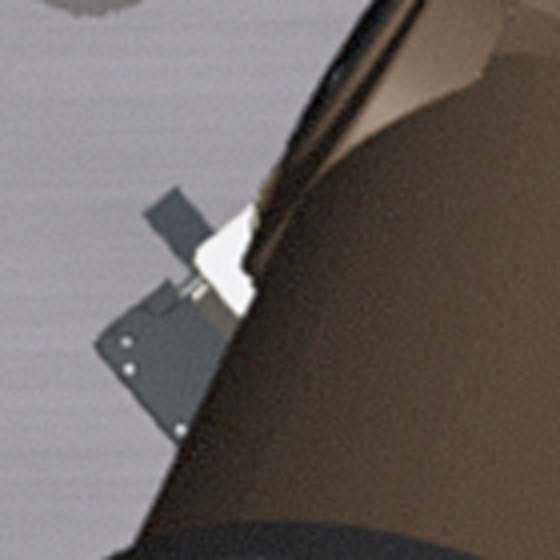

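The scene crop shows the cup centred between the fingers at (185,395) and (385,330), with the tab pointing out the free side. I'll close the jaws now.

Emit:
{"method": "drive_tool", "body": {"targets": [[0, 0, 0, -0.005, -0.005, 0.02, 70], [0, 0, 0, -0.005, -0.005, 0.02, 60], [0, 0, 0, -0.005, -0.005, 0.02, 50], [0, 0, 0, -0.005, -0.005, 0.02, 42], [0, 0, 0, -0.005, -0.005, 0.02, 40]]}}

```text
time_s: 4.22
ee_pos: [0.569, -0.1313, 0.0714]
eef_rot: [0.945, 0.328, -0.0, 0.0]
ft_force: [-0.1, 0.4, -0.4]
gripper_width: 0.0631
```

Emit:
{"method": "drive_tool", "body": {"targets": [[0, 0, 0, 0, 0, 0, 36], [0, 0, 0, 0, 0, 0, 36], [0, 0, 0, 0, 0, 0, 36], [0, 0, 0, 0, 0, 0, 36]]}}

```text
time_s: 4.55
ee_pos: [0.569, -0.1313, 0.0714]
eef_rot: [0.945, 0.328, -0.0, 0.0]
ft_force: [-0.5, 0.2, 0.1]
gripper_width: 0.0438
```

Run:
```python
from h import *
go([.5685,-.131,.16],-51.7)
```

```text
t 4.55 pos [ 0.569  -0.1313  0.0714] yaw -51.7 w 43.8 F [-0.5  0.2  0.1] q [-0.27  0.63  0.59  1.89 -0.49  0.77 -0.31]
turn [-0.     0.     0.001] shift [-0.002 -0.005 -0.886]
```

Emit:
{"method": "drive_tool", "body": {"targets": [[0, 0, 0, 0, 0, -0.1, 36], [0, 0, 0, 0, 0, -0.3, 36], [0, 0, 0, 0, 0, -0.5, 36], [0, 0, 0, 0, 0, -0.7, 36], [0, 0, 0, 0, 0, -0.9, 36]]}}

```text
time_s: 4.97
ee_pos: [0.5687, -0.1314, 0.1628]
eef_rot: [0.945, 0.328, -0.0, 0.0]
ft_force: [0.0, 0.5, -1.3]
gripper_width: 0.0441
```

Emit:
{"method": "drive_tool", "body": {"targets": [[0, 0, 0, 0, 0, -0.2, 36], [0, 0, 0, 0, 0, -0.4, 36], [0, 0, 0, 0, 0, -0.6, 36], [0, 0, 0, 0, 0, -0.8, 36], [0, 0, 0, 0, 0, -0.8, 36]]}}

```text
time_s: 5.38
ee_pos: [0.5702, -0.1323, 0.2471]
eef_rot: [0.945, 0.328, 0.002, 0.001]
ft_force: [0.6, -1.7, -0.5]
gripper_width: 0.0442
```

Run:
```python
from h import *
go([.617,.200,.24],-51.7)
from bench import cams
for n in ("scene","top"):
    c=cams.capture(n); cv2.imwrite(f"pics/{n}3.png",c["image"][:,:,::-1])
```

```text
t 5.38 pos [ 0.5702 -0.1323  0.2471] yaw -51.7 w 44.2 F [ 0.6 -1.7 -0.5] q [-0.38  0.42  0.74  1.72 -0.31  1.12 -0.45]
turn [ 0.004 -0.003 -0.   ] shift [ 2.427 -2.319  0.07 ]
```

View pics/scene3.png

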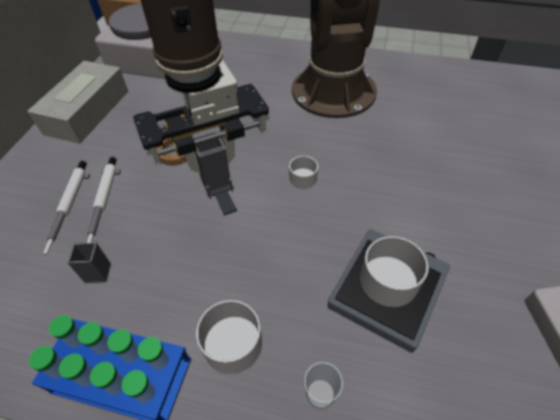

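The cup is lifted upright, at about (215,165), with the bottom shut and the tab at (227,200). Moving over to the dish.

Emit:
{"method": "drive_tool", "body": {"targets": [[0, 0, 0, 0.12, -0.12, 0, 36], [0, 0, 0, 0.34, -0.32, 0, 36], [0, 0, 0, 0.58, -0.55, 0, 36], [0, 0, 0, 0.8, -0.77, 0, 36], [0, 0, 0, 1, -0.97, 0, 36]]}}

```text
time_s: 5.9
ee_pos: [0.5863, 0.0089, 0.2422]
eef_rot: [0.945, 0.328, -0.001, -0.0]
ft_force: [0.3, 0.4, -2.2]
gripper_width: 0.0437
```

Emit:
{"method": "drive_tool", "body": {"targets": [[0, 0, 0, 0.22, -0.22, 0, 36], [0, 0, 0, 0.44, -0.43, 0, 36], [0, 0, 0, 0.66, -0.64, 0, 36], [0, 0, 0, 0.85, -0.82, 0, 36], [0, 0, 0, 1, -0.95, 0, 36]]}}

```text
time_s: 6.32
ee_pos: [0.6047, 0.1487, 0.2404]
eef_rot: [0.944, 0.33, -0.002, -0.001]
ft_force: [-0.9, 0.0, -0.8]
gripper_width: 0.0438
```

Run:
```python
from h import *
go([.617,.200,.24],-51.7)
```

```text
t 6.32 pos [0.6047 0.1487 0.2404] yaw -51.5 w 43.8 F [-0.9  0.  -0.8] q [-0.78  0.5   0.69  1.62 -0.34  1.15 -0.91]
turn [-0.003  0.003  0.003] shift [ 0.416 -0.325  0.004]
```

Emit:
{"method": "drive_tool", "body": {"targets": [[0, 0, 0, 0.2, -0.16, 0, 36], [0, 0, 0, 0.35, -0.27, 0, 36], [0, 0, 0, 0.41, -0.32, 0, 36], [0, 0, 0, 0.41, -0.32, 0, 36], [0, 0, 0, 0.41, -0.32, 0, 36]]}}

```text
time_s: 6.73
ee_pos: [0.6164, 0.1981, 0.2396]
eef_rot: [0.944, 0.329, -0.003, -0.0]
ft_force: [1.4, -0.4, -1.6]
gripper_width: 0.044
```

Run:
```python
from h import *
go([.617,.200,.20],-51.7)
from bench import cams
for n in ("scene","top"):
    c=cams.capture(n); W=cloud(c)
    u,v={'scene':(395,255),'top':(180,188)}[n]
    a=slice(max(0,v-80),v+80),slice(u-80,u+80)
    cv2.imwrite(f"pics/crop_{n}4.png",cv2.resize(c["image"][a][:,:,::-1],(560,560),interpolation=cv2.INTER_CUBIC))
    Z=W[...,2]
    m=np.zeros(Z.shape,bool); m[v-60:v+60,u-60:u+60]=1
    m&=(Z>.108)&(Z<.119); m&=np.hypot(W[...,0]-.617,W[...,1]-.2)<.06
    p=W[m]; print(n,len(p),circ(p[:,:2]))
```

```text
t 6.73 pos [0.6164 0.1981 0.2396] yaw -51.5 w 44.0 F [ 1.4 -0.4 -1.6] q [-0.82  0.54  0.68  1.55 -0.36  1.18 -0.97]
turn [-0.003  0.005  0.003] shift [ 0.019 -0.01   0.395]
scene 321 (array([0.61666918, 0.19946026]), np.float64(0.051252379070172466))
top 246 (array([0.6167957 , 0.20139504]), np.float64(0.05104178737429086))
```

View pics/crop_scene4.png

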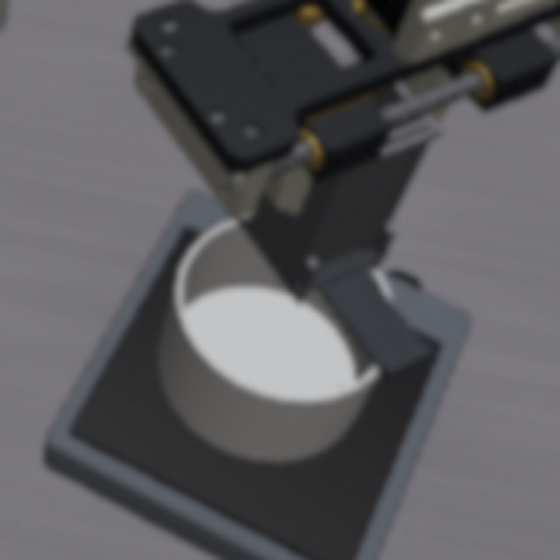

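View pics/crop_top4.png

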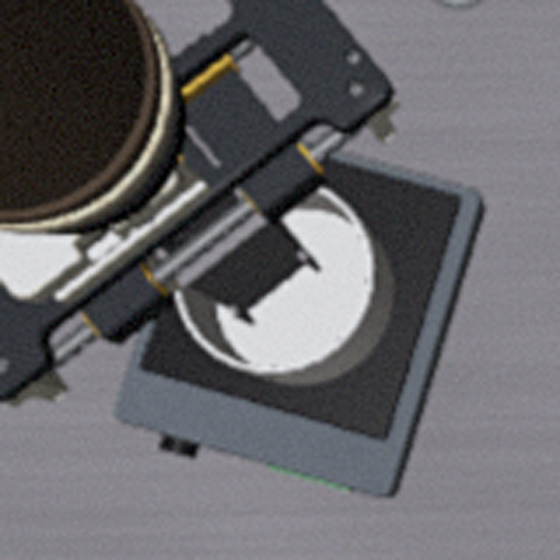

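The cup hangs centred over the target dish, with its tab over the rim at about (370,330) in the scene crop. Lowering it in stages.

Emit:
{"method": "drive_tool", "body": {"targets": [[0, 0.004, 0.003, 0.02, -0.015, 0.15, 36], [0, 0.004, 0.003, 0.02, -0.015, 0.3, 36], [0, 0.004, 0.003, 0.02, -0.015, 0.45, 36], [0, 0.004, 0.003, 0.02, -0.015, 0.53, 36], [0, 0.004, 0.003, 0.02, -0.015, 0.53, 36]]}}

```text
time_s: 7.25
ee_pos: [0.616, 0.1977, 0.1857]
eef_rot: [0.945, 0.326, -0.002, -0.001]
ft_force: [-0.3, -0.0, -2.5]
gripper_width: 0.0436
```

Run:
```python
from h import *
go([.617,.200,.16],-51.7)
```

```text
t 7.25 pos [0.616  0.1977 0.1857] yaw -51.9 w 43.6 F [-0.3 -0.  -2.5] q [-0.81  0.59  0.65  1.62 -0.39  1.07 -0.95]
turn [-0.003  0.003 -0.004] shift [ 0.023 -0.011  0.257]
```

Emit:
{"method": "drive_tool", "body": {"targets": [[0, 0, 0, 0.02, -0.01, 0.06, 36], [0, 0, 0, 0.02, -0.01, 0.12, 36], [0, 0, 0, 0.02, -0.01, 0.18, 36], [0, 0, 0, 0.02, -0.01, 0.24, 36], [0, 0, 0, 0.02, -0.01, 0.26, 36]]}}

```text
time_s: 7.67
ee_pos: [0.6165, 0.1997, 0.1588]
eef_rot: [0.945, 0.326, -0.003, -0.001]
ft_force: [-0.3, -0.8, -0.9]
gripper_width: 0.0437
```

Run:
```python
from h import *
go([.617,.200,.153],-51.7)
from bench import cams
for n in ("scene","top"):
    c=cams.capture(n)
    u,v={'scene':(395,255),'top':(180,188)}[n]
    a=slice(max(0,v-70),v+70),slice(u-70,u+70)
    cv2.imwrite(f"pics/crop_{n}5.png",cv2.resize(c["image"][a][:,:,::-1],(560,560),interpolation=cv2.INTER_CUBIC))
```

```text
t 7.67 pos [0.6165 0.1997 0.1588] yaw -51.9 w 43.7 F [-0.3 -0.8 -0.9] q [-0.8   0.61  0.64  1.65 -0.41  1.03 -0.93]
turn [-0.003  0.004 -0.004] shift [0.006 0.001 0.058]
```

View pics/crop_scene5.png

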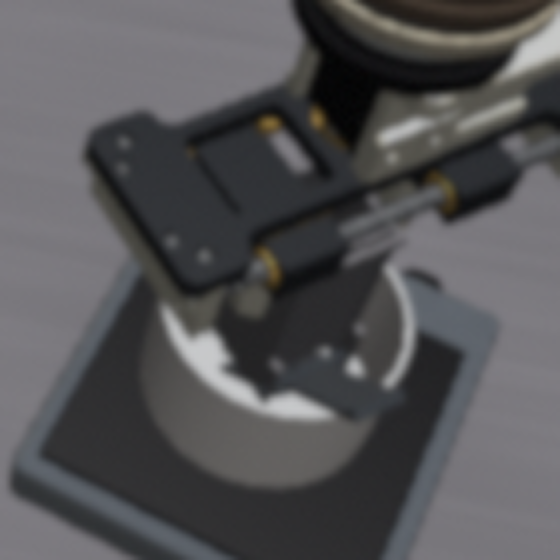

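View pics/crop_top5.png

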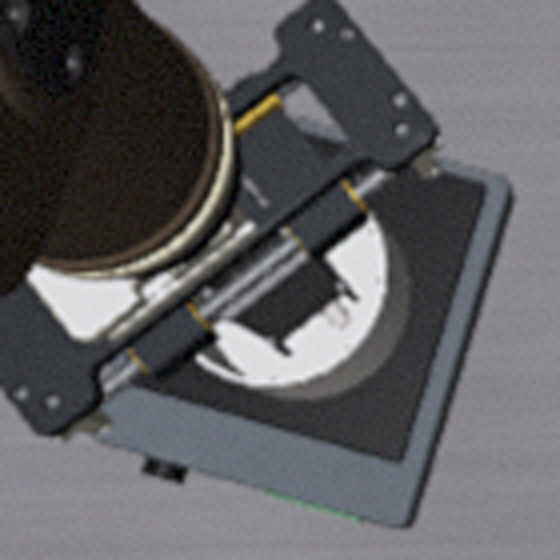

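The tab is pushed up at (345,385) in the scene crop. In the top crop the bar may already be out, at (338,312). I'll go a little deeper and hold there.

Emit:
{"method": "drive_tool", "body": {"targets": [[0, 0, 0, 0, 0, 0.04, 36], [0, 0, 0, 0, 0, 0.07, 36], [0, 0, 0, 0, 0, 0.07, 36], [0, 0, 0, 0, 0, 0.07, 36], [0, 0, 0, 0, 0, 0.07, 36]]}}

```text
time_s: 8.18
ee_pos: [0.6161, 0.1995, 0.1521]
eef_rot: [0.945, 0.326, -0.003, -0.001]
ft_force: [-1.5, 0.1, -0.9]
gripper_width: 0.044
```

Run:
```python
from h import *
go([.617,.200,.153],-51.7)
from bench import cams
for n in ("scene","top"):
    c=cams.capture(n)
    u,v={'scene':(395,255),'top':(180,188)}[n]
    a=slice(max(0,v-50),v+50),slice(u-50,u+50)
    cv2.imwrite(f"pics/crop_{n}6.png",cv2.resize(c["image"][a][:,:,::-1],(560,560),interpolation=cv2.INTER_CUBIC))
```

```text
t 8.18 pos [0.6161 0.1995 0.1521] yaw -51.9 w 44.0 F [-1.5  0.1 -0.9] q [-0.8   0.62  0.63  1.65 -0.42  1.01 -0.93]
turn [-0.003  0.005 -0.004] shift [ 0.01   0.001 -0.009]
```

View pics/crop_top6.png

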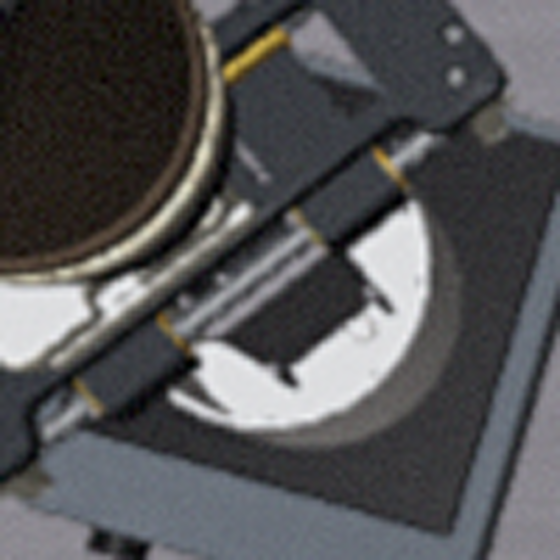

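View pics/crop_scene6.png

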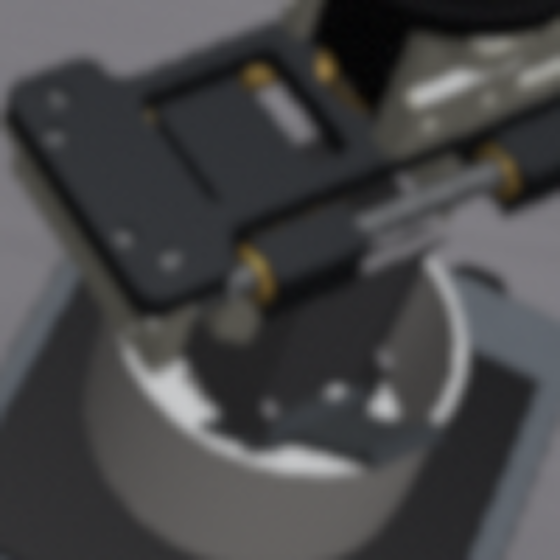

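In the top view the bar's end shows on the dish floor, at crop (365,325). Raising slowly.

Emit:
{"method": "drive_tool", "body": {"targets": [[0, 0, 0, 0, 0, -0.1, 36], [0, 0, 0, 0, 0, -0.2, 36], [0, 0, 0, 0, 0, -0.3, 36], [0, 0, 0, 0, 0, -0.4, 36], [0, 0, 0, 0, 0, -0.5, 36]]}}

```text
time_s: 8.7
ee_pos: [0.617, 0.1997, 0.2039]
eef_rot: [0.945, 0.326, -0.002, -0.001]
ft_force: [-0.3, 0.5, -1.6]
gripper_width: 0.044
```

Emit:
{"method": "drive_tool", "body": {"targets": [[0, 0, 0, 0, 0, -0.15, 36], [0, 0, 0, 0, 0, -0.3, 36], [0, 0, 0, 0, 0, -0.45, 36], [0, 0, 0, 0, 0, -0.5, 36], [0, 0, 0, 0, 0, -0.5, 36]]}}

```text
time_s: 9.12
ee_pos: [0.6181, 0.1998, 0.256]
eef_rot: [0.945, 0.326, -0.0, -0.001]
ft_force: [0.1, 0.0, -1.9]
gripper_width: 0.0441
```

Run:
```python
from h import *
go([.6,0.0,.25],-51.7)
from bench import cams
for n in ("scene","top"):
    c=cams.capture(n)
    u,v={'scene':(395,255),'top':(180,188)}[n]
    a=slice(max(0,v-70),v+70),slice(u-70,u+70)
    cv2.imwrite(f"pics/crop_{n}7.png",cv2.resize(c["image"][a][:,:,::-1],(560,560),interpolation=cv2.INTER_CUBIC))
```

```text
t 9.12 pos [0.6181 0.1998 0.256 ] yaw -51.9 w 44.1 F [ 0.1  0.  -1.9] q [-0.83  0.53  0.69  1.53 -0.35  1.21 -0.99]
turn [-0.002  0.    -0.004] shift [-1.375  1.461  0.057]
```

View pics/crop_top7.png

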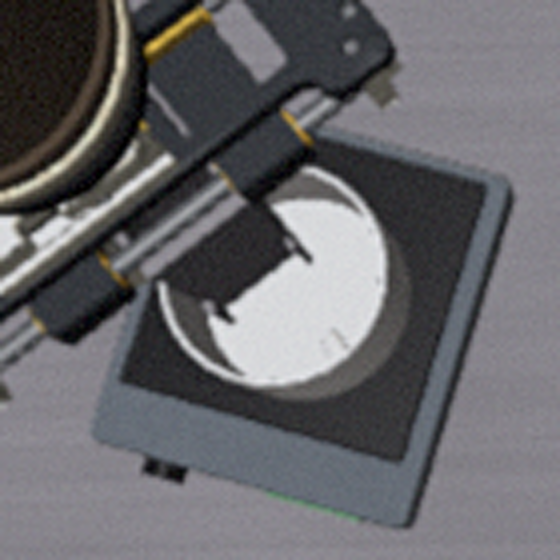

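View pics/crop_scene7.png

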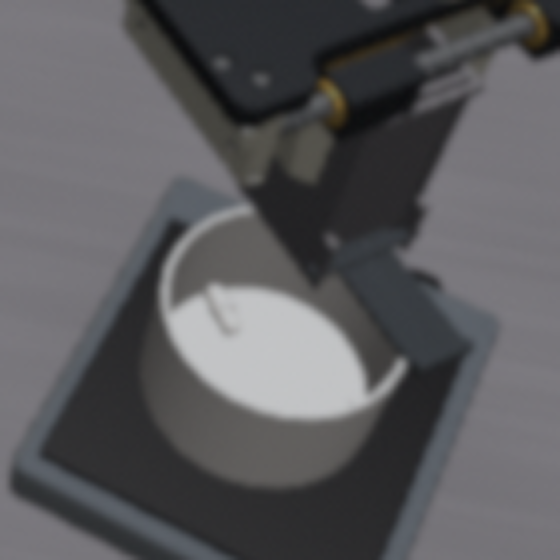

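The bar lies in the dish, at (222,310) in the scene crop, and the tab has swung back. I'll return the cup to its original free spot.

Emit:
{"method": "drive_tool", "body": {"targets": [[0, 0, 0, -0.12, 0.12, 0, 36], [0, 0, 0, -0.34, 0.32, 0, 36], [0, 0, 0, -0.58, 0.55, 0, 36], [0, 0, 0, -0.8, 0.77, 0, 36], [0, 0, 0, -1, 0.97, 0, 36]]}}

```text
time_s: 9.63
ee_pos: [0.5969, 0.0591, 0.2528]
eef_rot: [0.945, 0.326, -0.003, -0.001]
ft_force: [0.2, 0.7, -1.2]
gripper_width: 0.0441
```

Emit:
{"method": "drive_tool", "body": {"targets": [[0, 0, 0, -0.22, 0.22, 0.1, 36], [0, 0, 0, -0.44, 0.43, 0.2, 36], [0, 0, 0, -0.66, 0.64, 0.3, 36], [0, 0, 0, -0.85, 0.82, 0.3, 36], [0, 0, 0, -1, 0.95, 0.3, 36]]}}

```text
time_s: 10.05
ee_pos: [0.5745, -0.0806, 0.2215]
eef_rot: [0.946, 0.324, -0.005, -0.001]
ft_force: [0.4, -0.4, -1.7]
gripper_width: 0.0438
```

Run:
```python
from h import *
go([.569,-.131,.16],-51.7)
```

```text
t 10.05 pos [ 0.5745 -0.0806  0.2215] yaw -52.1 w 43.8 F [ 0.4 -0.4 -1.7] q [-0.46  0.45  0.72  1.75 -0.33  1.07 -0.54]
turn [-0.004  0.008 -0.007] shift [-0.348  0.367  0.616]
```

Emit:
{"method": "drive_tool", "body": {"targets": [[0, 0.005, -0.005, -0.15, 0.16, 0.2, 36], [-0.004, 0.008, -0.007, -0.3, 0.3, 0.4, 36], [-0.004, 0.008, -0.007, -0.35, 0.37, 0.6, 36], [-0.004, 0.008, -0.007, -0.35, 0.37, 0.65, 36], [-0.004, 0.008, -0.007, -0.35, 0.37, 0.65, 36]]}}

```text
time_s: 10.47
ee_pos: [0.5672, -0.1315, 0.1547]
eef_rot: [0.945, 0.327, -0.002, -0.001]
ft_force: [-0.0, 0.4, -0.7]
gripper_width: 0.0437
```

Run:
```python
from h import *
go([.569,-.131,.0719],-51.7)
from bench import cams
c=cams.capture("scene"); cv2.imwrite("pics/s8.png",cv2.resize(c["image"][120:280,140:300,::-1],(560,560),interpolation=cv2.INTER_CUBIC))
```

```text
t 10.47 pos [ 0.5672 -0.1315  0.1547] yaw -51.8 w 43.7 F [-0.   0.4 -0.7] q [-0.33  0.52  0.67  1.82 -0.39  0.94 -0.38]
turn [-0.003  0.002 -0.002] shift [0.02  0.01  0.828]
```

View pics/s8.png

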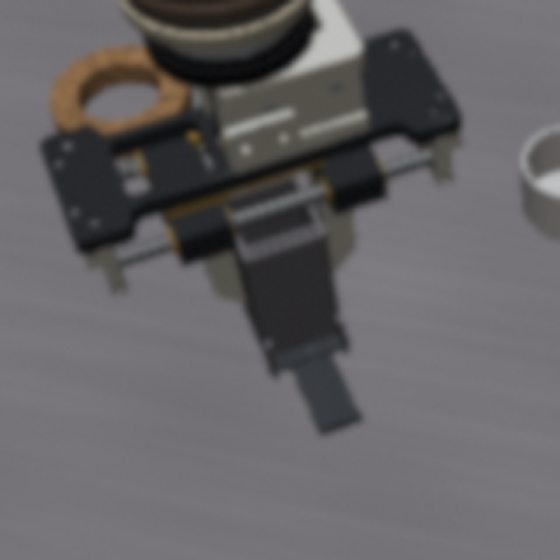

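The cup is upright and shut, with its tab in line at crop (325,395). Lowering it to the bench.

Emit:
{"method": "drive_tool", "body": {"targets": [[0, 0, 0, 0, 0, 0.18, 36], [0, 0, 0, 0, 0, 0.36, 36], [0, 0, 0, 0, 0, 0.54, 36], [0, 0, 0, 0, 0, 0.68, 36], [0, 0, 0, 0, 0, 0.7, 36]]}}

```text
time_s: 10.93
ee_pos: [0.5679, -0.1289, 0.0847]
eef_rot: [0.944, 0.329, -0.002, -0.002]
ft_force: [-0.6, 0.3, -2.1]
gripper_width: 0.0439
```

Run:
```python
from h import *
go([.569,-.131,.0719],-51.7)
```

```text
t 10.93 pos [ 0.5679 -0.1289  0.0847] yaw -51.6 w 43.9 F [-0.6  0.3 -2.1] q [-0.28  0.61  0.61  1.88 -0.47  0.8  -0.32]
turn [-0.004  0.002  0.002] shift [-0.004  0.024  0.128]
```

Emit:
{"method": "drive_tool", "body": {"targets": [[-0.003, 0.002, 0, 0, 0, 0.04, 36], [-0.003, 0.002, 0, 0, 0, 0.08, 36], [-0.003, 0.002, 0, 0, 0, 0.11, 36], [-0.003, 0.002, 0, 0, 0, 0.12, 36], [-0.003, 0.002, 0, 0, 0, 0.128, 36]]}}

```text
time_s: 11.35
ee_pos: [0.5681, -0.1288, 0.0723]
eef_rot: [0.944, 0.329, 0.0, -0.0]
ft_force: [-0.1, 0.7, -1.5]
gripper_width: 0.0438
```

Run:
```python
from h import *
go([.569,-.131,.0714],-51.7)
```

```text
t 11.35 pos [ 0.5681 -0.1288  0.0723] yaw -51.6 w 43.8 F [-0.1  0.7 -1.5] q [-0.27  0.62  0.59  1.89 -0.49  0.77 -0.31]
turn [-0.    -0.001  0.002] shift [-0.006  0.022  0.009]
```

Not yet touching (Fz −1.5 N). Going about 1 mm further.

Emit:
{"method": "drive_tool", "body": {"targets": [[0, 0, 0, 0, 0, 0.006, 36], [0, 0, 0, 0, 0, 0.012, 36], [0, 0, 0, 0, 0, 0.012, 36], [0, 0, 0, 0, 0, 0.012, 36]]}}

```text
time_s: 11.68
ee_pos: [0.5684, -0.129, 0.0714]
eef_rot: [0.944, 0.329, 0.001, -0.0]
ft_force: [0.3, -0.3, -0.0]
gripper_width: 0.0441
```

Run:
```python
from h import *
go([.569,-.131,.0714],-51.7)
```

```text
t 11.68 pos [ 0.5684 -0.129   0.0714] yaw -51.6 w 44.1 F [ 0.3 -0.3 -0. ] q [-0.27  0.63  0.59  1.89 -0.49  0.77 -0.31]
turn [-0.    -0.001  0.002] shift [-0.008  0.019 -0.   ]
```

The load has come off (Fz is about 0). Releasing.

Emit:
{"method": "drive_tool", "body": {"targets": [[0, 0, 0, 0, 0, 0, 50], [0, 0, 0, 0, 0, 0, 60], [0, 0, 0, 0, 0, 0, 70], [0, 0, 0, 0, 0, 0, 80], [0, 0, 0, 0, 0, 0, 91.8]]}}

```text
time_s: 12.1
ee_pos: [0.5684, -0.1289, 0.0714]
eef_rot: [0.944, 0.329, 0.001, -0.0]
ft_force: [0.1, 0.7, -0.3]
gripper_width: 0.0721
```

Emit:
{"method": "drive_tool", "body": {"targets": [[0, 0, 0, 0, 0, 0, 91.8], [0, 0, 0, 0, 0, 0, 91.8], [0, 0, 0, 0, 0, 0, 91.8], [0, 0, 0, 0, 0, 0, 91.8], [0, 0, 0, 0, 0, 0, 91.8]]}}

```text
time_s: 12.52
ee_pos: [0.5684, -0.129, 0.0714]
eef_rot: [0.944, 0.329, 0.0, -0.0]
ft_force: [0.9, -0.4, 0.7]
gripper_width: 0.0918
```

Emit:
{"method": "drive_tool", "body": {"targets": [[0, 0, 0, 0, 0, -0.1, 91.8], [0, 0, 0, 0, 0, -0.3, 91.8], [0, 0, 0, 0, 0, -0.5, 91.8], [0, 0, 0, 0, 0, -0.75, 91.8], [0, 0, 0, 0, 0, -1, 91.8]]}}

```text
time_s: 12.93
ee_pos: [0.5679, -0.1292, 0.1729]
eef_rot: [0.944, 0.329, 0.0, -0.0]
ft_force: [1.2, -0.7, 0.5]
gripper_width: 0.0917
```

Emit:
{"method": "drive_tool", "body": {"targets": [[0, 0, 0, 0, 0, -0.3, 91.8], [0, 0, 0, 0, 0, -0.6, 91.8], [0, 0, 0, -0.3, -0.1, -0.7, 91.8], [0, 0, 0, -0.6, -0.2, -0.7, 91.8], [0, 0, 0, -1, -0.3, -0.7, 91.8]]}}

```text
time_s: 13.35
ee_pos: [0.4715, -0.1674, 0.2441]
eef_rot: [0.944, 0.33, 0.001, 0.0]
ft_force: [0.2, -0.5, 0.9]
gripper_width: 0.0925
```

Emit:
{"method": "drive_tool", "body": {"targets": [[0, 0, 0, -0.3, 0, 0, 91.8], [0, 0, 0, -0.6, 0, 0, 91.8], [0, 0, 0, -0.6, 0, 0, 91.8], [0, 0, 0, -0.6, 0, 0, 91.8]]}}

```text
time_s: 13.68
ee_pos: [0.4234, -0.2059, 0.2449]
eef_rot: [0.945, 0.328, 0.002, 0.0]
ft_force: [1.1, 0.2, -0.1]
gripper_width: 0.0917
```

Run:
```python
from h import *
go([.569,-.131,.0714],-51.7)
from bench import cams
for n in ("scene","top"):
    c=cams.capture(n); cv2.imwrite(f"pics/{n}9.png",c["image"][:,:,::-1]); W=cloud(c); Z=W[...,2]
    m=(Z>.108)&(Z<.119)&(np.hypot(W[...,0]-.617,W[...,1]-.2)<.06); print(n,circ(W[m][:,:2]))
    m=(Z>.094)&(Z<.107)&(np.hypot(W[...,0]-.569,W[...,1]+.13)<.05); p=W[m]
    if len(p)>20: print(len(p),p.mean(0),cv2.minAreaRect((p[:,:2]*1000).astype(np.float32)))
```

```text
t 13.68 pos [ 0.4234 -0.2059  0.2449] yaw -51.7 w 91.7 F [ 1.1  0.2 -0.1] q [-0.33  0.21  0.81  1.98 -0.18  1.02 -0.34]
turn [ 0.002 -0.004  0.001] shift [1.599 0.313 1.742]
scene (array([0.6166945 , 0.19932558]), np.float64(0.051185865061965985))
254 [ 0.56827937 -0.1295016   0.09931359] ((567.0178833007812, -130.1583709716797), (53.090415954589844, 44.24761199951172), 38.4017333984375)
top (array([0.61696898, 0.20153956]), np.float64(0.051167171551550795))
256 [ 0.56778235 -0.12764301  0.10038499] ((568.3362426757812, -127.44168853759766), (50.007259368896484, 45.07185363769531), 38.47855758666992)
```

View pics/scene9.png

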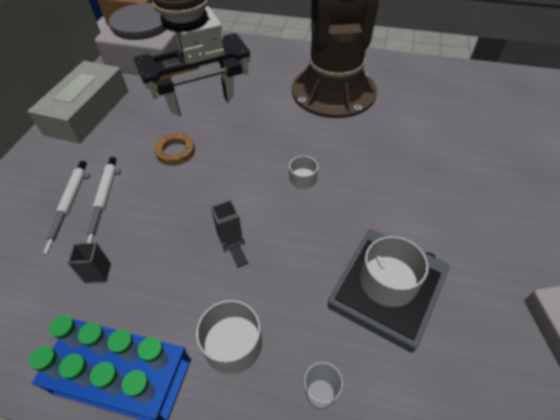

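View pics/top9.png

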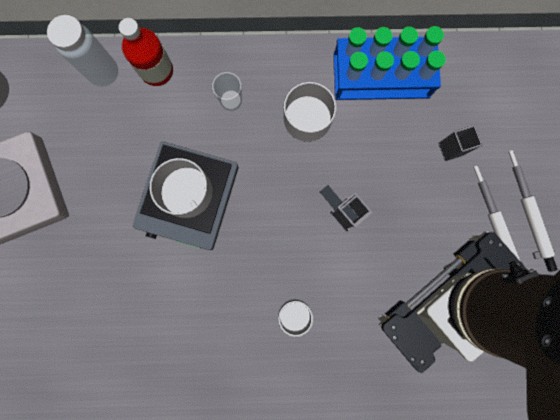

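The cup stands upright with its bottom shut, at (227,222) in the scene view. The bar is in the dish at (381,262), the dish has not moved, and the arm is clear of everything. Handing in.

```bash
python3 -c "
from bench import r
print(r.finish_job())"
```

```text
the job is handed in; nothing more can be done
None
```

The job is done and handed in at about 13.8 s, well under the 64 s limit. I carried the loaded cup upright to the dish on the stirrer and lowered it about 30 mm past where the tab meets the rim. The bar fell into the dish, and I stood the cup back near its first spot and drew the arm clear.

- **Bar:** both camera views show it lying on the floor of the target dish.
- **Dish:** its rim centre measures (0.617, 0.200) m, within 0.2 mm of where it was before.
- **Cup:** it stands upright and empty at about (0.568, -0.129) m, with its top 0.10 m up. The tab lies flat, so I take the bottom to be shut.
- **Forces:** the readings after each move never passed about 3 N.

No check failed. The two cameras disagreed by about 2 mm in y, which is within their calibration.

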